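# Mount the carving plate on the sloped stand

## Robot

A 6-joint arm with a two-finger parallel gripper is mounted at the origin on the work surface. World frame = base frame: x ahead of the robot, y to its left, z up, the work surface at z = 0. Lengths are in mm, angles in degrees, forces in N, time in s.
With the tool pointing down it reaches from about 300 to 850 mm from the base axis. Payload 4.2 kg.
Tool frame: the origin (TCP) lies between the finger pads; the fingertips stand 11 mm ahead of it and the grasp point (between the pads) lies 8 mm behind it; z points along the fingers, y is the direction in which the jaws open and shut (so a half turn about z gives the same grasp; the last joint's range is limited). The gripper opens to 91 mm and grips with 3 to 60 N. Pads are 32 mm wide; open, the fingers measure 118 mm over their backs; the gripper's body (76 mm by 178 mm) begins 60 mm behind the grasp point.
Start: joints at [-77.75, 18.312, 89.639, -0, 72.044, -1.146], TCP at [133.215, -559.371, 224.976] pointing down, gripper open.
Joint ranges: [-177.97, 177.97], [-48.28, 115.42], [12.27, 149.76], [-77.06, 257.06], [2.81, 150.46], [-146.56, 146.56]. Speed limits (degrees/s): [147.25, 147.25, 180, 180, 180, 180].

## Interface

Orientations are given as [roll, pitch, yaw] about the fixed x, y, z axes, in that order (R = Rz(yaw) Ry(pitch) Rx(roll)).
In Python, from rig import bot gives the robot as it stands. Calls block until the motion is done:
- bot.move_pose(position, orientation): joint-space move of the TCP to a pose.
- bot.move_linear(position, orientation=None, max_speed=150): straight line of the TCP; orientation=None keeps the orientation; max_speed is the mean speed in mm/s.
- bot.goto_joints(angles): joint-space move.
- bot.command_gripper(opening, squeeze=None): finger opening in mm; squeeze is the grip in N (None keeps the last); returns when the fingers have stopped.
- bot.pause(seconds).
- bot.solve_ik(position, orientation): joint angles nearest the present ones, or None.
- bot.get_state(): the state.
- bot.camera(name): name is "scene" or "top" or "wrist"; returns the picture (400x640x3 uint8, blue, green, red); there is no depth.
- bot.get_calibration(name): a dict with "mtx" (3x3 intrinsics, pixels), "rvec" (rotation vector, rad) and "tvec" (3), from world to camera coordinates, as OpenCV has them; the wrist camera has in their place "hand_eye" (4x4, takes a point from camera to tool coordinates, whose origin is the TCP and whose axes are the flange's). Camera axes: x right, y down, z forward; pixel columns grow to the right and rows downward; lengths in mm; the calibration is good to about 2 mm. A picture is of the moment at which its call begins: read the wrist's pose just before it. get_calibration takes no time and is no camera call.
A pose or a line that the arm cannot do raises bot.Unreachable and nothing moves.
- bot.close_job(): hands the job in, once; it reports no verdict.
The state is a dict: "t": time; "qpos": joint angles; "dq": joint speeds; "effort": joint torques, N m; "eef_pos": TCP position; "tool_rot": TCP orientation; "ft_force": force on the tool from outside, world axes, zero at the start; "torque": the same for the moment, N m; "gripper_width": finger opening in mm.
Only numpy, scipy, OpenCV 4.12 (cv2) and the standard library are available. Lean on these libraries where they do the work, as an engineer would, in place of code of your own. Each camera call takes 0.05 s, during which the arm holds its last target. There are 200 camera calls.

## Task

Pick up the metal plate by the wooden carving blank on it, press the large end of its keyhole over the brass stud on the sloped stand, and slide it down the slope until it is fully home against the ledge, lying flush and locked under the stud head. The stud has been clamped somewhere along its track, so find its place by feel (or by eye), press gently rather than forcing, and leave the other things on the bench where they are. Let go when the plate is home.

Things in the scene. Friction and masses are not known exactly. Their poses are not given: they have to be found in the camera images.
- blank (a point): grip point: centre of a square boxwood carving blank, 28 x 28 mm and 44 mm tall, glued upright on the loose plate, 35 mm from its low edge and 108 mm from its high edge and 28 mm above its underside. A round carved knob 23 mm across rises 21 mm above the blank. Axes as the plate's
- plate: loose aluminium plate 143 x 80 x 6 mm with keyhole and blank, about 0.22 kg in all, lying flat on the bench at the start, blank up. Origin: on its underside, 65 mm from the low edge, on the centre line. x along the 143 mm length from the low end (the blank's end) to the high end, y across, z out on the blank's side
- keyhole (a point): centre of the keyhole's large end (an octagonal opening 20 mm across), on the plate's underside and centre line, 33 mm along +x from the blank's centre. From it a slot 11 mm wide runs 64.5 mm along plate +x. Axes as the plate's
- deck: face of the sloped (25 degrees) wooden stand, fixed; 120 mm wide, origin about 85 mm above the bench. x up the slope, y across, z straight out; z = 0 is the face, which runs from the ledge at x = -80 to x = +125 mm. Plate fully home, with its axes along the deck's: blank's centre at x = -45, y = 0, z = 28 mm. Pushes on deck, ledge and stud together must stay below 50 N: touch at 10 mm/s or less
- track (a point): middle of the stud's track, on the deck face at deck x = 25, y = 0 mm; axes as the deck's. A brass stud is clamped fast in it anywhere within 20 mm up or down the slope (deck x = 5 to 45 mm), always at y = 0; its place is not measured. Shank 8 mm in diameter, head 17 mm in diameter from 8 to 13 mm above the face, its top edge slightly bevelled
- ledge (a point): foot of the ledge's stop face, on the centre line of the deck (deck x = -80 mm); axes as the deck's. The ledge, 8 mm high and 12 mm thick, crosses the low end of the deck; the plate's low edge stops against it
- figure: bystander: small terracotta-coloured carved figure, a cone 52 mm across at the foot and 78 mm tall, origin under its foot
- chisel: bystander: carving chisel lying on the bench, 180 mm long, 20 mm thick, origin on the bench under its handle, 70 mm from the handle's end, x towards the blade
- block: bystander: dark roughly carved wood block, 50 x 90 x 46 mm, origin at the centre of its underside

How it is judged (in metres and radians):
On the way:
1. the plate is pressed down over the stud: it lies on the deck face, still short of the ledge (z of blank in the frame of deck between 0.025 and 0.0305 m and x of blank in the frame of deck between -0.04 and 0.02 m and y of blank in the frame of deck between -0.006 and 0.006 m and angle between the z axis of blank and the z axis of deck, either way round below 0.06 rad), for 0.1 s.
At the end, for the whole second after the job is handed in: the plate lies flush on the deck face (within 1.5 mm and 0.04 rad), its low edge against the ledge (within 3 mm), centred within 6 mm and straight within 0.12 rad, so that the stud head locks the narrow slot; the plate is at rest and the bystanders are within 20 mm of where they were (z of blank in the frame of deck between 0.026 and 0.0295 m and x of blank in the frame of deck between -0.048 and -0.042 m and y of blank in the frame of deck between -0.006 and 0.006 m and angle between the z axis of blank and the z axis of deck, either way round below 0.04 rad and angle between the x axis of blank and the x axis of deck, either way round below 0.12 rad and linear speed of plate below 0.01 m/s and distance of each of figure, chisel, block from where it was at the start of the episode below 0.02 m); the robot touches nothing.
It fails at once if anything pushed against the deck, ledge or stud with more than 50 N (contact force between deck and anything else above 50 N).
It fails at once if the figure was disturbed (moved 20 mm) (distance of figure from where it was at the start of the episode above 0.02 m).
It fails at once if the chisel was disturbed (moved 20 mm) (distance of chisel from where it was at the start of the episode above 0.02 m).
It fails at once if the block was disturbed (moved 20 mm) (distance of block from where it was at the start of the episode above 0.02 m).
It also fails if it takes over 51 s, if anything falls off the work surface, if the arm or the gripper's body presses on something with over 40 N, if the wrist force passes 120 N, or if a joint passes its speed limit or range.

## Working session

There is one attempt and no reset: what is moved stays moved. The work goes in short steps, each a Python script; the robot and the scene stay as the last script left them, time stands still between calls to the robot, and variables do not carry over. Pictures are saved under pics/ and viewed, about 8 in all and at most 12, crops included, and the job is handed in when it is done.

```bash
ls; mkdir -p pics; python3 - <<'E'
from rig import bot
import cv2,numpy as np
for n in("scene","top"):
    cv2.imwrite(f"pics/{n}0.png",bot.camera(n)); c=bot.get_calibration(n); print(n,{k:np.round(np.array(v),4).tolist() for k,v in c.items() if k in("mtx","rvec","tvec")})
print(bot.get_calibration("wrist")); print(bot.get_state())
E
```

```text
pics
scene {'mtx': [[375.0917, 0.0, 317.6489], [0.0, 375.0917, 204.8952], [0.0, 0.0, 1.0]], 'rvec': [2.3942, 0.6853, -0.2566], 'tvec': [-464.7834, -252.7701, 1284.7321]}
top {'mtx': [[496.1972, 0.0, 316.401], [0.0, 496.1972, 206.2672], [0.0, 0.0, 1.0]], 'rvec': [2.153, -2.1266, 0.1867], 'tvec': [-91.7848, 608.8089, 1234.6644]}
{'mtx': array([[291.86012394,   0.        , 317.83388799],
       [  0.        , 291.86012394, 200.49587979],
       [  0.        ,   0.        ,   1.        ]]), 'hand_eye': array([[ 6.24790548e-04, -9.66821117e-01, -2.55453592e-01,
         7.24726492e+01],
       [ 9.99999772e-01,  6.69471488e-04, -8.79563516e-05,
         4.20813911e-01],
       [ 2.56056954e-04, -2.55453478e-01,  9.66821315e-01,
        -1.59490213e+02],
       [ 0.00000000e+00,  0.00000000e+00,  0.00000000e+00,
         1.00000000e+00]])}
{'t': 0.1, 'qpos': array([-7.77494887e+01,  1.83455940e+01,  8.96971089e+01,  1.66225084e-04,
        7.20411609e+01, -1.14679482e+00]), 'dq': array([-0.0263613 , -0.17076848, -0.15128527, -0.0864507 ,  0.02601711,
       -0.05606569]), 'effort': array([-5.68814926e-06, -4.13333559e+01, -2.32509166e+01,  7.29022385e-02,
        4.21200029e-02, -5.63246738e-05]), 'eef_pos': array([ 133.13625718, -558.96017572,  224.24385219]), 'tool_rot': array([-1.79916156e+02, -1.83646822e-03,  1.33972534e+01]), 'ft_force': array([-0.00576135,  0.03901679, -0.17301598]), 'torque': array([ 0.04345238, -0.02494785,  0.05667444]), 'gripper_width': 91.27128893714638}
```

View pics/scene0.png

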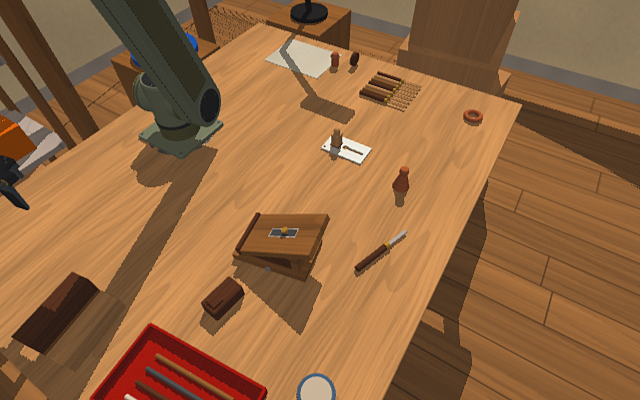

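View pics/top0.png

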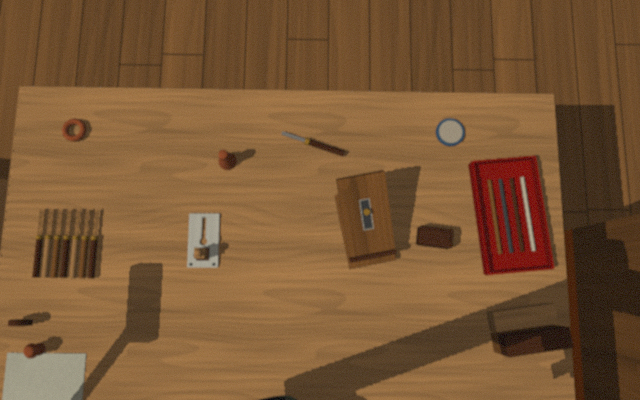

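```bash
cat > h.py <<'E'
import cv2,numpy as np
from scipy.spatial.transform import Rotation as R
from scipy.optimize import least_squares
from rig import bot
def cam(n,st=None):
    """K, R, t (world->camera); st = state for the wrist camera"""
    c=bot.get_calibration(n)
    if n!="wrist": return c["mtx"],cv2.Rodrigues(np.array(c["rvec"]))[0],np.array(c["tvec"]).ravel()
    T=np.eye(4); T[:3,:3]=R.from_euler("xyz",st["tool_rot"],degrees=True).as_matrix(); T[:3,3]=st["eef_pos"]
    M=np.linalg.inv(T@c["hand_eye"]); return c["mtx"],M[:3,:3],M[:3,3]
def proj(C,X):
    Y=np.atleast_2d(X)@C[1].T+C[2]; return (Y@C[0].T)[:,:2]/Y[:,2:]
def onz(C,px,z):
    d=C[1].T@np.linalg.inv(C[0])@[*px,1]; o=-C[1].T@C[2]; return o+d*(z-o[2])/d[2]
def crop(im,x,y,w,h,s): return cv2.resize(im[y:y+h,x:x+w],None,fx=s,fy=s,interpolation=cv2.INTER_CUBIC)
E
python3 - <<'E'
from h import *
t=cv2.imread("pics/top0.png");s=cv2.imread("pics/scene0.png")
a=np.hstack([crop(t,175,200,60,75,5),crop(t,325,160,80,75*1+0,5)]) 
a=np.hstack([crop(t,175,205,60,70,5),crop(t,330,165,75,105,5)[:350]*0]) if 0 else None
A=crop(t,330,165,75,105,4); B=crop(t,180,205,50,70,4); S1=crop(s,225,200,110,85,4); S2=crop(s,315,120,65,50,4)
cv=np.zeros((600,800,3),np.uint8)
for im,x,y in((A,0,0),(B,310,0),(S2,520,0)): cv[y:y+im.shape[0],x:x+im.shape[1]]=im
cv[290:290+310,310:310+440]=S1[:310]
cv2.imwrite("pics/c1.png",cv)
T=cam("top")
for p in((203,240),(201,253),(366,212),(366,262)): print(p,onz(T,p,6).round(),onz(T,p,90).round())
E
```

```text
(203, 240) [523. 214.   6.] [515. 196.  90.]
(201, 253) [489. 218.   6.] [483. 199.  90.]
(366, 212) [ 604. -218.    6.] [ 590. -208.   90.]
(366, 262) [ 470. -217.    6.] [ 466. -208.   90.]
```

View pics/c1.png

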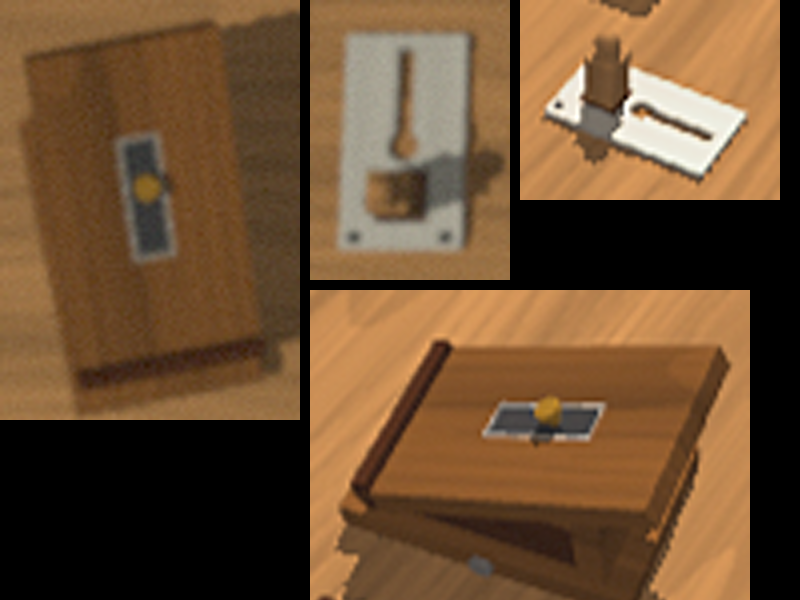

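```bash
cat >> h.py <<'E'
def deckR(yaw): return R.from_euler("ZY",[yaw,-25],degrees=True).as_matrix()
E
python3 - <<'E'
from h import *
T=cam("top");S=cam("scene")
f=lambda p,o:(np.array(p)+.5)/4-.5+o
tp=f([(75,373),(265,340),(22,58),(213,22),(146,196),(148,187)],(330,165))
sp=f(np.array([(440,342),(358,490),(728,347),(648,513),(545,421),(548,410)])-(310,290),(225,200))
def res(v,full=0):
    o,y,s=v[:3],v[3],v[4]
    D=np.array([(-80,60,8),(-80,-60,8),(125,60,0),(125,-60,0),(25,0,0),(s,0,13)])
    X=D@deckR(y).T+o
    r=np.concatenate([proj(T,X)-tp,proj(S,X)-sp])
    return r if full else r.ravel()
q=least_squares(res,[560,-215,85,10,25],loss="soft_l1");print(q.x.round(1));print(res(q.x,1).round(1).tolist())
# plate: top z 6
g=f(np.array([(347,33),(469,33),(463,248),(338,247)])-(310,0),(180,205))
gs=f(np.array([(584,65),(747,118),(702,179),(546,115)])-(520,0),(315,120))
def rp(v,full=0):
    c,s=np.cos(np.radians(v[3])),np.sin(np.radians(v[3]))
    # corners: high/left, high/right, low/right, low/left
    D=np.array([(78,40),(78,-40),(-65,-40),(-65,40)])
    X=np.c_[v[0]+c*D[:,0]-s*D[:,1],v[1]+s*D[:,0]+c*D[:,1],np.full(4,v[2])]
    r=np.concatenate([proj(T,X)-g,proj(S,X[[3,0,1,2]])-gs[[0,1,2,3]] if 0 else proj(S,X)-G])
    return r if full else r.ravel()
best=None
import itertools
for k in range(4):
    G=np.roll(gs,k,0)
    q=least_squares(rp,[515,214,6,0]);
    if best is None or q.cost<best[0]: best=(q.cost,k,q.x,rp(q.x,1))
print(best[0],best[1],best[2].round(1));print(best[3].round(1).tolist())
E
```

```text
[ 563.1 -212.5   85.1   12.    34.4]
[[1.2, 0.4], [-0.2, -0.7], [0.8, 0.7], [1.0, 0.3], [-0.1, 0.1], [-0.2, 0.2], [2.5, -0.1], [1.7, -0.4], [-1.6, -0.3], [0.2, -0.2], [0.3, 0.5], [0.2, -0.2]]
4.798322091294138 3 [517.3 213.9   1.3   1.5]
[[0.2, 0.5], [-0.3, 0.1], [0.2, 0.1], [1.0, 0.8], [0.1, 0.1], [0.2, 0.2], [-0.2, 0.4], [2.3, -1.3]]
```

```bash
cat >> h.py <<'E'
def toolrpy(Rm): return R.from_matrix(Rm@np.diag([1,-1,-1])).as_euler("xyz",degrees=True)
def snap(n):
    st=bot.get_state(); im=bot.camera("wrist"); cv2.imwrite(f"pics/{n}.png",im); np.savez(f"pics/{n}.npz",eef_pos=st["eef_pos"],tool_rot=st["tool_rot"])
E
python3 - <<'E'
from h import *
Rd=deckR(12);o=np.array([563.1,-212.5,85.1])
for i,p in enumerate([(-40,35,110),(-50,-35,130)]):
    bot.move_pose(Rd@p+o,toolrpy(Rd)); bot.pause(.15); snap(f"d{i}"); print(bot.get_state()["t"])
Rp=R.from_euler("z",1.5,degrees=True).as_matrix();o=np.array([517.3,213.9,0])
for i,p in enumerate([(-45,30,140),(-45,-30,120)]):
    bot.move_pose(Rp@p+o,toolrpy(Rp)); bot.pause(.15); snap(f"p{i}"); print(bot.get_state()["t"])
im=[cv2.imread(f"pics/{n}.png") for n in("d0","d1","p0","p1")]
cv2.imwrite("pics/m.png",np.vstack([np.hstack(im[:2]),np.hstack(im[2:])])[::2,::2] if 0 else cv2.resize(np.vstack([np.hstack(im[:2]),np.hstack(im[2:])]),(800,500),interpolation=cv2.INTER_AREA))
E
```

```text
2.1167
2.7083
4.7667
5.325
```

View pics/m.png

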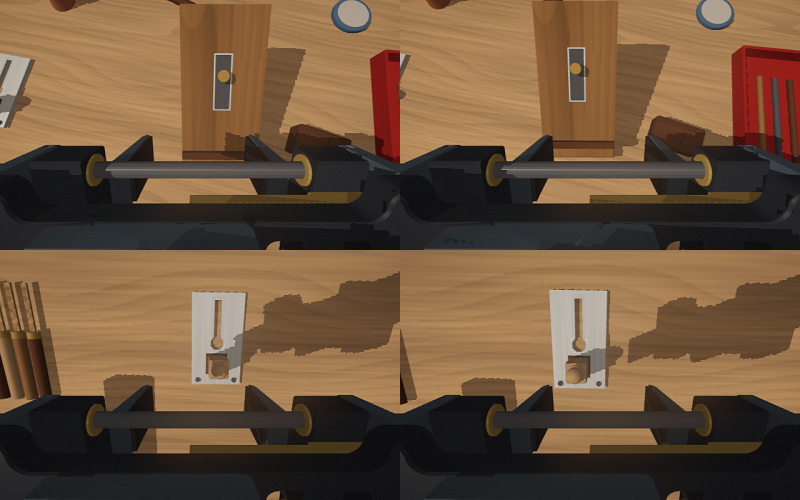

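```bash
python3 - <<'E'
from h import *
r=lambda n:cv2.imread(f"pics/{n}.png")
cv2.imwrite("pics/dc.png",np.hstack([crop(r("d0"),280,0,160,262,2.25),crop(r("d1"),200,0,160,262,2.25)]))
cv2.imwrite("pics/pc.png",np.hstack([crop(r("p0"),300,60,105,165,3.6),crop(r("p1"),234,60,105,165,3.6)]))
E
```

```text
(no output)
```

View pics/dc.png

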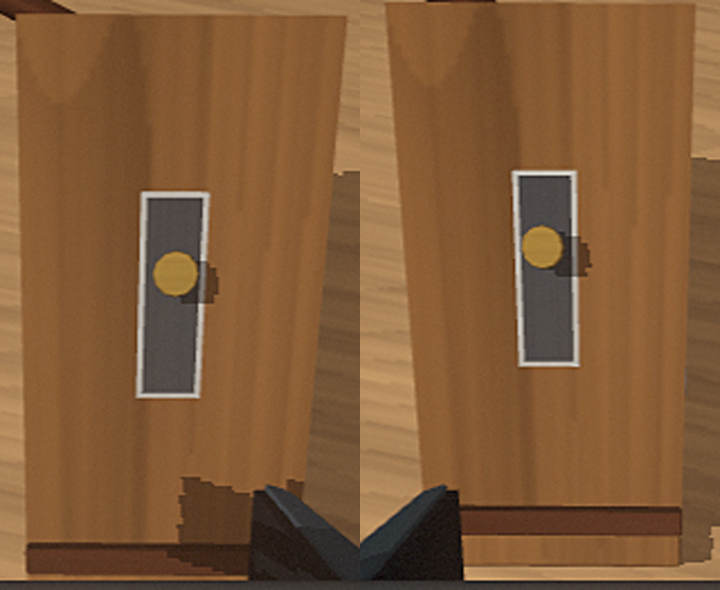

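View pics/pc.png

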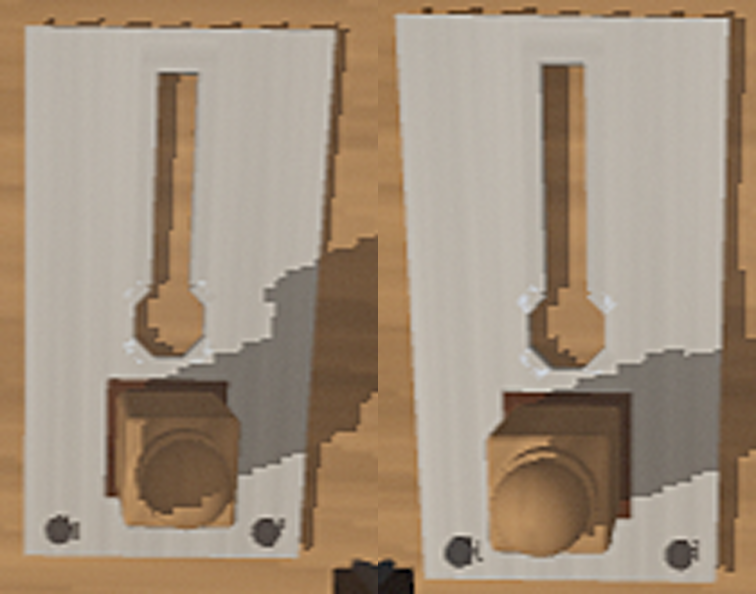

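```bash
python3 - <<'E'
from h import *
ld=lambda n:cam("wrist",np.load(f"pics/{n}.npz"))
f=lambda p,o,s:(np.array(p,float)+.5)/s-.5+o
a=f([(17,15),(346,17),(27,543),(141,192),(210,192),(199,398),(136,398),(176,273)],(280,0),2.25)
b=f([(27,3),(336,3),(322,506),(152,170),(218,171),(219,367),(158,367),(182,247)],(200,0),2.25)
C0,C1=ld("d0"),ld("d1")
def res(v,full=0):
    o,y,s,L,W=v[:3],v[3],v[4],v[5],v[6]
    D=lambda e:np.array([(125,60,0),(125,-60,0),e,(25+L,W,0),(25+L,-W,0),(25-L,-W,0),(25-L,W,0),(s,0,13)])
    X=lambda e:D(e)@R.from_euler("ZYX",[y,-25-v[7],v[8]],degrees=True).as_matrix().T+o
    r=np.concatenate([proj(C0,X((-80,60,0)))-a,proj(C1,X((-80,-60,0)))-b])
    return r if full else np.r_[r.ravel(),v[7],v[8]]
q=least_squares(res,[563,-212,85,12,34,35,12,0,0],loss="soft_l1");print(q.x.round(2));print(res(q.x,1).round(1).tolist())
a2=f([(25,27),(336,31),(299,556),(24,553),(170,321),(178,73),(124,525),(235,527)],(300,60),3.6)
b2=f([(18,14),(351,17),(338,581),(48,579),(189.5,331),(184,64),(111,550),(227,553)],(234,60),3.6)
P0,P1=ld("p0"),ld("p1")
def rp(v,full=0):
    D=np.array([(78,40,6),(78,-40,6),(-65,-40,6),(-65,40,6),(3,0,6),(67.5,0,6),(-44,14,50),(-44,-14,50)])
    X=D@R.from_euler("z",v[3],degrees=True).as_matrix().T+v[:3]
    r=np.concatenate([proj(P0,X)-a2,proj(P1,X)-b2]); return r if full else r.ravel()
p=least_squares(rp,[517,214,0,1.5],loss="soft_l1");print(p.x.round(2));print(rp(p.x,1).round(1).tolist())
E
```

```text
[ 5.6289e+02 -2.1287e+02  8.4510e+01  1.1680e+01  3.4700e+01  4.0210e+01
  1.3340e+01 -2.5000e-01 -4.0000e-02]
[[-0.4, 0.1], [0.5, -0.2], [-0.3, -0.2], [-0.2, -0.1], [-0.1, 0.0], [0.3, 0.1], [-0.2, -0.1], [0.2, 0.2], [-0.4, 0.2], [-0.0, 0.8], [-0.2, 0.2], [0.1, 0.0], [-0.3, -0.3], [0.3, -0.1], [0.5, -0.3], [0.3, -0.2]]
[517.54 214.08  -1.46   0.82]
[[0.1, -0.2], [-0.6, -0.3], [-0.6, 0.2], [0.2, 0.2], [-0.2, 0.0], [0.1, -0.4], [-0.3, 0.5], [0.2, 0.3], [0.2, -0.0], [-0.3, 0.4], [-0.1, -0.2], [-0.1, -0.7], [-0.1, -0.4], [0.3, -0.3], [0.0, 0.6], [1.5, 0.2]]
```

```bash
cat >> h.py <<'E'
Od=np.array([562.89,-212.87,84.51]); Rd=deckR(11.68); YD=toolrpy(Rd)
def dpos(): return Rd.T@(bot.get_state()["eef_pos"]-Od)
def dforce(): return Rd.T@bot.get_state()["ft_force"]
E
python3 - <<'E'
from h import *
Rp=R.from_euler("z",.82,degrees=True).as_matrix(); e=toolrpy(Rp)
b=Rp@[-30,0,0]+[517.54,214.08,0]
bot.move_pose(b+[0,0,90],e); bot.move_linear(b+[0,0,22],e,60)
print(bot.get_state()["eef_pos"],bot.get_state()["ft_force"])
bot.command_gripper(15,45); s=bot.get_state(); print(s["gripper_width"],s["ft_force"])
bot.move_linear(b+[0,0,120],e,100); bot.pause(.2); s=bot.get_state(); print(s["gripper_width"],s["ft_force"],s["torque"],s["t"])
bot.move_pose(Rd@[1.7,0,70]+Od,YD); bot.pause(.3); s=bot.get_state(); print(dpos(),dforce(),s["torque"],s["tool_rot"],YD,s["t"]); snap("w0")
cv2.imwrite("pics/sc1.png",np.hstack([crop(bot.camera("scene"),215,150,140,130,3),crop(cv2.imread("pics/w0.png"),260,0,120,0+130,3)]))
E
```

```text
[487.84360839 213.77720505  22.37594161] [ 0.43018486 -0.69120343 -0.67293314]
27.96204412521238 [ 0.61243684 -0.68063763  0.37591566]
27.44456046447987 [-0.39275438 -0.3260276  -2.70447797] [0.006441   0.13192724 0.01249126] 9.225
[ 2.01445474  0.54209325 69.82083228] [-1.26821528  0.72345237 -2.90434703] [-0.09373056  0.51847773  0.03110146] [-179.99613953  -24.99398238   11.74291568] [180.   -25.    11.68] 11.125
```

View pics/sc1.png

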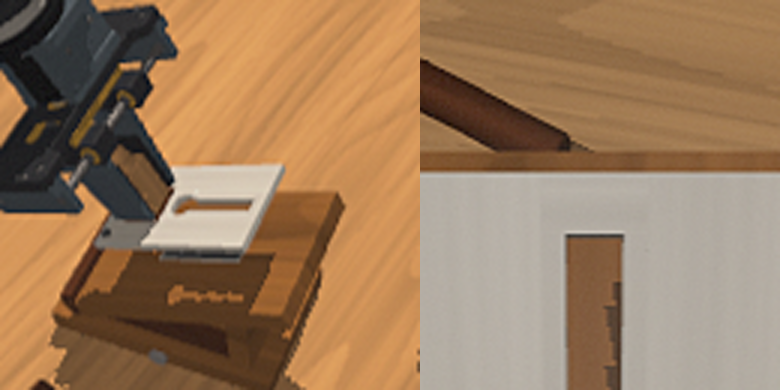

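```bash
python3 - <<'E'
from h import *
K=bot.get_calibration("wrist");M=np.linalg.inv(K["hand_eye"])
X=np.array([(108,0,16),(97.5,0,16),(33,0,16),(23,0,16),(108,40,16),(108,-40,16)])
print(proj((K["mtx"],M[:3,:3],M[:3,3]),X).round(1).tolist())
cv2.imwrite("pics/w0c.png",crop(cv2.imread("pics/w0.png"),220,40,200,150,4))
E
```

```text
[[317.3, 56.2], [317.3, 76.8], [317.3, 189.5], [317.3, 205.2], [390.1, 56.2], [244.5, 56.2]]
```

View pics/w0c.png

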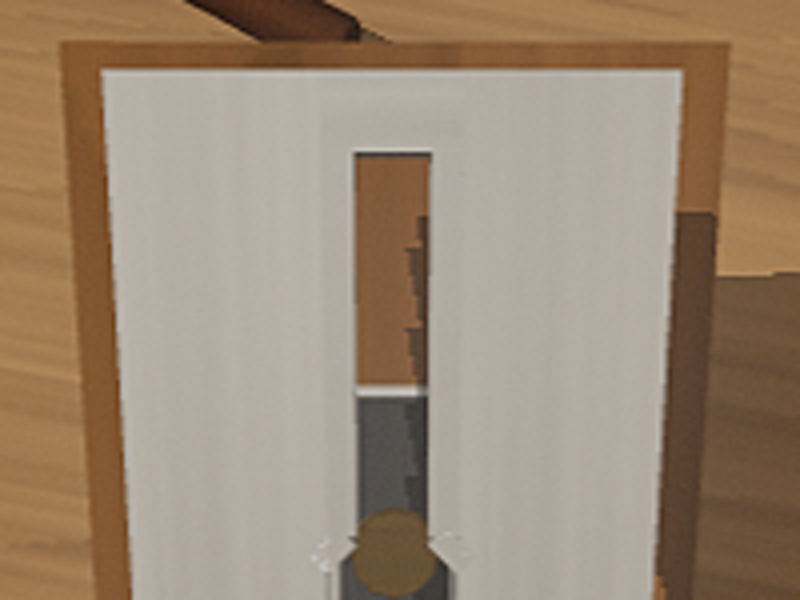

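```bash
python3 - <<'E'
from h import *
K=bot.get_calibration("wrist");H=K["hand_eye"];M=np.linalg.inv(H)
d=H[:3,:3]@np.linalg.inv(K["mtx"])@[393/4+220-.4,552/4+40-.4,1];o=H[:3,3]
for z in(55.5,57,58.5): print(o+d*(z-o[2])/d[2])
p=dpos(); print(p)
bot.move_linear(Rd@[1.7,0,39]+Od,YD,60); bot.pause(.2); print(dpos(),dforce()); snap("w1")
cv2.imwrite("pics/w1c.png",crop(cv2.imread("pics/w1.png"),260,130,120,90,6))
E
```

```text
[33.22636409  0.32631414 55.5       ]
[32.95335438  0.32576694 57.        ]
[32.68034467  0.32521973 58.5       ]
[ 1.86156606  0.33215864 69.87567774]
[ 1.94902114 -0.19630101 39.33792707] [-1.25777185  0.08781756 -2.16406089]
```

View pics/w1c.png

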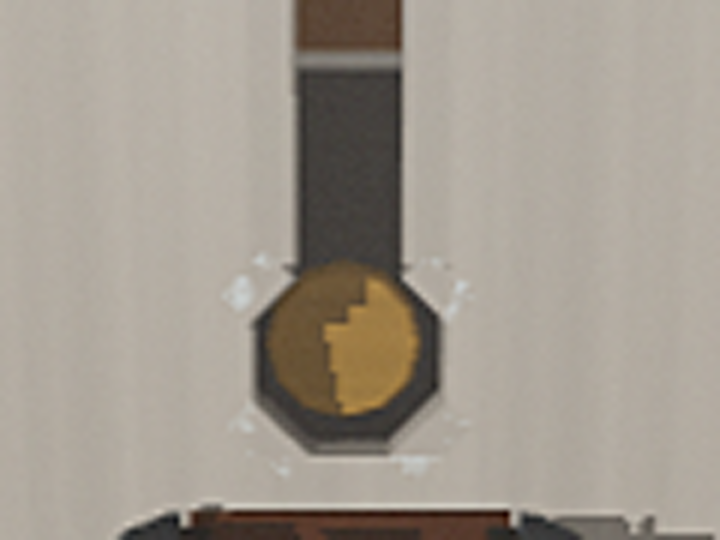

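```bash
python3 - <<'E'
from h import *
c=np.array([1.8,.4,39.]); bot.move_linear(Rd@c+Od,YD,10); bot.pause(.2); f0=dforce(); print(dpos(),f0,bot.get_state()["t"])
while c[2]>19:
    c[2]-=1 if c[2]>25 else .5
    bot.move_linear(Rd@c+Od,YD,8); f=dforce()-f0; print(c[2],dpos().round(2),f.round(1))
    if np.linalg.norm(f)>6: break
print(bot.get_state()["t"],bot.get_state()["torque"])
E
```

```text
[ 1.80346254  0.39217327 39.02715867] [-0.43729109  0.08226587 -2.94053689] 12.5917
38.0 [ 1.74  0.44 37.92] [-1.1 -0.5 -0.4]
37.0 [ 1.73  0.47 36.91] [-0.1 -0.3 -0.1]
36.0 [ 1.75  0.46 35.91] [-1.1  0.1  0.5]
35.0 [ 1.74  0.45 34.93] [-0.5  0.5  0.1]
34.0 [ 1.73  0.45 33.94] [-0.4 -0.2  0.8]
33.0 [ 1.75  0.44 32.94] [-0.7 -0.5  0.2]
32.0 [ 1.77  0.42 31.94] [-0.7 -0.8 -0.2]
31.0 [ 1.76  0.42 30.94] [-1.4 -0.6  1.2]
30.0 [ 1.76  0.45 29.93] [-0.7 -0.7  1.1]
29.0 [ 1.75  0.44 28.94] [-0.5 -0.1  0.9]
28.0 [ 1.78  0.42 27.95] [-0.9 -0.3  0.3]
27.0 [ 1.76  0.44 26.93] [-0.8 -1.   0.7]
26.0 [ 1.77  0.41 25.94] [-0.7  0.4  0.6]
25.0 [ 1.77  0.42 24.94] [-0.5 -0.1 -0. ]
24.5 [ 1.8   0.44 24.47] [-1.2 -0.4  1.1]
24.0 [ 1.8   0.41 23.99] [-0.4  0.1  0.2]
23.5 [ 1.77  0.41 23.46] [-1.2  0.7  0.4]
23.0 [ 1.79  0.41 22.97] [-1.6  0.6  0.8]
22.5 [ 1.87  0.36 22.76] [-1.2  0.8  4.7]
22.0 [ 1.86  0.37 22.72] [-2.6  0.1  9.7]
17.9417 [-0.09719953  0.88803834  0.00799729]
```

```bash
python3 - <<'E'
from h import *
f0=np.array([-.8,0,-2.7])
bot.pause(.15)
c=np.array([1.8,.3,22.4]); bot.move_linear(Rd@c+Od,YD,5); print(dpos(),dforce()-f0)
while c[0]>-49:
    c[0]-=3 if c[0]>-39 else .7
    bot.move_linear(Rd@c+Od,YD,10); f=dforce()-f0; print(c.round(1),dpos().round(2),f.round(1))
    if f[2]>9: c[2]+=.15
    if f[2]<2.5: c[2]-=.15
    if abs(f[0])>10 or abs(f[1])>8 or f[2]>16: break
print(bot.get_state()["t"],bot.get_state()["torque"])
E
```

```text
[ 1.88941517  0.22703904 22.75717189] [-1.23924738  1.367458    8.36486471]
[-1.2  0.3 22.4] [-0.15 -0.35 22.78] [3.5 0.4 7.4]
[-4.2  0.3 22.4] [-3.15 -0.57 22.8 ] [ 2.4 -0.1  8.2]
[-7.2  0.3 22.4] [-6.25 -0.6  22.79] [ 2.2 -1.2  7.6]
[-10.2   0.3  22.4] [-9.23 -0.61 22.8 ] [ 2.1 -0.1  7.4]
[-13.2   0.3  22.4] [-12.24  -0.62  22.8 ] [ 2.5 -2.   8.4]
[-16.2   0.3  22.4] [-15.24  -0.61  22.78] [ 2.8 -1.1  7.8]
[-19.2   0.3  22.4] [-18.24  -0.61  22.79] [ 2.2 -0.9  8. ]
[-22.2   0.3  22.4] [-21.23  -0.64  22.79] [ 3.5 -0.2  7.6]
[-25.2   0.3  22.4] [-24.26  -0.65  22.77] [2.7 0.2 8.3]
[-28.2   0.3  22.4] [-27.27  -0.63  22.78] [ 2.2 -1.1  7.3]
[-31.2   0.3  22.4] [-30.24  -0.66  22.8 ] [ 2.5 -0.8  7.6]
[-34.2   0.3  22.4] [-33.24  -0.67  22.82] [3.1 0.5 8.1]
[-37.2   0.3  22.4] [-36.23  -0.68  22.8 ] [ 2.5 -0.5  7.3]
[-40.2   0.3  22.4] [-39.24  -0.66  22.79] [ 1.9 -0.6  7.9]
[-40.9   0.3  22.4] [-39.86  -0.7   22.79] [ 2.6 -1.2  9. ]
[-41.6   0.3  22.4] [-40.53  -0.7   22.81] [ 3.3 -0.7  8.2]
[-42.3   0.3  22.4] [-41.25  -0.71  22.79] [ 3.1 -1.4  8.3]
[-43.    0.3  22.4] [-41.94  -0.7   22.8 ] [ 2.4 -0.7  8.5]
[-43.7   0.3  22.4] [-42.64  -0.7   22.78] [ 2.7 -1.3  7.1]
[-44.4   0.3  22.4] [-43.34  -0.69  22.79] [ 3.2 -1.1  7.9]
[-45.1   0.3  22.4] [-44.01  -0.72  22.81] [ 1.9 -0.5  7.7]
[-45.8   0.3  22.4] [-44.75  -0.71  22.8 ] [ 3.1 -0.8  8.3]
[-46.5   0.3  22.4] [-44.82  -0.7   22.82] [5.4 0.1 7.3]
[-47.2   0.3  22.4] [-44.84  -0.72  22.87] [7.  1.5 5.4]
[-47.9   0.3  22.4] [-44.89  -0.77  22.95] [9.8 1.7 4.5]
[-48.6   0.3  22.4] [-44.94  -0.73  22.97] [11.6  1.7  3.5]
27.6417 [ 0.84584977 -1.4959598   0.26678068]
```

```bash
python3 - <<'E'
from h import *
bot.move_linear(Rd@[-46.2,-.3,22.4]+Od,YD,8); bot.pause(.2); print(dpos(),dforce())
p=dpos(); bot.command_gripper(60); bot.pause(.2); print(dpos(),dforce(),bot.get_state()["gripper_width"])
bot.move_linear(Rd@[-45,0,60]+Od,YD,60); bot.move_linear(Rd@[-45,0,150]+Od,YD,150); bot.pause(.3); snap("e0"); print(bot.get_state()["t"])
s=bot.camera("scene"); cv2.imwrite("pics/e_s.png",s); cv2.imwrite("pics/e_t.png",bot.camera("top"))
A=crop(s,225,185,110,95,4)
B=crop(cv2.imread("pics/e0.png"),250,20,140,230,2.3)
cv=np.zeros((540,780,3),np.uint8); cv[:380,:440]=A; cv[:B.shape[0],450:450+B.shape[1]]=B
cv2.imwrite("pics/e.png",cv)
E
```

```text
[-44.80248569  -0.74840316  22.79548638] [4.13087691 1.68637911 4.84536315]
[-46.20820167  -0.29983638  22.41568007] [-0.07954545  0.11198246  0.34693113] 60.28659605655264
31.0333
```

View pics/e.png

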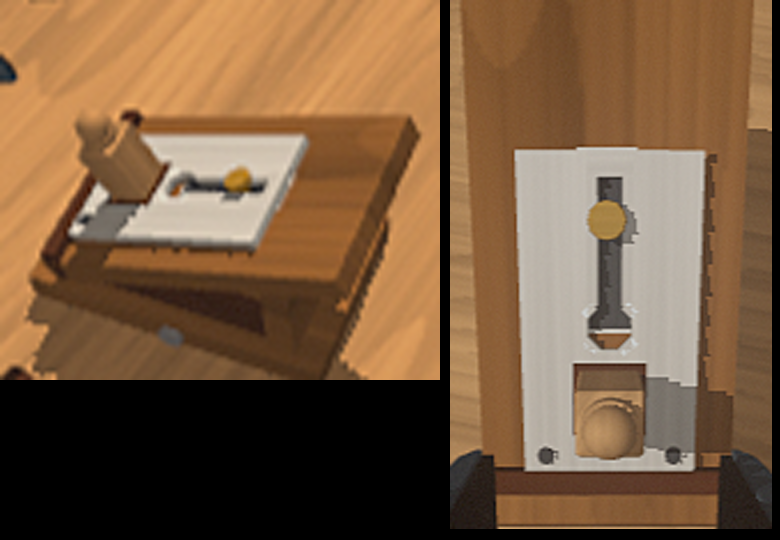

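```bash
python3 - <<'E'
from h import *
C=cam("wrist",np.load("pics/e0.npz"))
g=(np.array([(515,150),(706,150),(695,470),(526,470)])-(450,0)+.5)/2.3-.5+(250,20)
D=np.array([(98,40,6),(98,-40,6),(-45,-40,6),(-45,40,6)],float)-(35,0,0)
def res(v): 
    X=(D@R.from_euler("z",v[2],degrees=True).as_matrix().T+[v[0],v[1],v[3]])@Rd.T+Od
    return (proj(C,X)-g).ravel()
print(least_squares(res,[0,0,0,0]).x.round(2))
d=cv2.absdiff(cv2.imread("pics/top0.png"),cv2.imread("pics/e_t.png")).max(2)
for n,(x,y) in dict(figure=(227,160),chisel=(315,143),block=(435,236)).items(): print(n,(d[y-18:y+18,x-30:x+30]>45).sum())
bot.close_job()
E
```

```text
[ 0.06 -1.55  0.08  0.11]
figure 0
chisel 0
block 325
the job is handed in; nothing more can be done
```

```bash
python3 - <<'E'
from h import *
cv2.imwrite("pics/f.png",np.hstack([crop(cv2.imread(f"pics/{n}.png"),380,190,100,90,4) for n in("top0","e_t")]))
E
```

```text
(no output)
```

View pics/f.png

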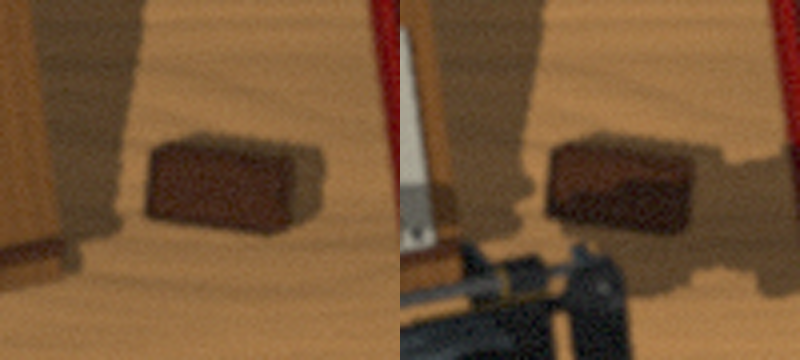

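The plate is home against the ledge with the stud head locked over the narrow slot. I let go and handed the job in at about 31 s; no verdict is reported.

**What I did:** I located the plate, deck and stud (deck x ≈ 34.7 mm) from two wrist views each. I gripped the blank and lined the keyhole up over the stud by wrist camera. It went over the head without catching and seated on the face at about 10 N. I then slid it 47 mm down the slope to a firm stop. No force reading passed about 12 N.

**Last checks:**
- **Plate position:** the final wrist picture puts it 0.1 mm from home along x and z and 0.1° off straight, but 1.5 mm off centre in y (6 mm allowed). I assumed the 25° slope in that fit, so the final tilt was judged only by eye and by the steady seating height.
- **Seating height:** touch put the face about 0.8 mm higher than my camera fit did, which is within the calibration error.
- **Bystanders:** the top view shows no change at the figure and chisel. My image-difference check did flag the block. A before/after crop, viewed only after I had handed in, shows it in the same place with the arm's shadow across it.

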